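# Hang the red medium on the spring balance

## Robot

A 6-joint arm with a two-finger parallel gripper is mounted at the origin on the work surface. World frame = base frame: x ahead of the robot, y to its left, z up, the work surface at z = 0. Lengths are in m, angles in rad, forces in N, time in s.
With the tool pointing down it reaches from about 0.25 to 0.725 m from the base axis. Payload 4 kg.
Tool frame: the origin (TCP) lies on the centre line of the jaws, within the pads' length; the fingertips stand ahead of it and the grasp point (between the pads) lies 11 mm behind it (bot.tip_extent is the z of the fingertips in the tool frame, in m); z points along the fingers, y is the direction in which the jaws open and shut (so a half turn about z gives the same grasp; the last joint's range is limited). The gripper opens to 85 mm and grips with 20 to 120 N. Pads are 22 mm wide; open, the fingers measure 114 mm over their backs; the gripper's body (76 mm by 85 mm) begins 54 mm behind the grasp point. The pads swing forward as they close: fully open they stand 13 mm farther back than shut.
Start: joints at [1.112, 0.241, 0.005, 1.335, 0, 1.571], TCP at [0.221, 0.448, 0.239] pointing down, gripper open.
Joint ranges: [-2.72, 2.72], [-1.05, 1.87], [-1.09, 1.28], [-1.99, 2.15], [-1.42, 1.44], [-3.14, 3.14]. Speed limits (rad/s): [2.79, 2.79, 3.14, 3.14, 3.14, 3.14].

## Interface

Orientations are given as a unit quaternion [x, y, z, w].
In Python, from workcell import bot gives the robot as it stands.
- The arm moves only by the shell command python3 -m jog 'ROWS'. ROWS is JSON, a list that holds one entry, the list of rows, each a list of 7 numbers: the shift along the world's x, y, z in m, then the turn, a rotation vector about the world's x, y, z in degrees, then the closure in counts, from 0 (fully open) to 255 (shut). In form: [[[tx, ty, tz, ax, ay, az, fingers], ...]]. A call has 1 to 10 rows; each row is the pose to reach, as a shift and turn from the pose commanded when the call began; what a row does not reach only later rows make up. A row lasts 1/12 s, in which the tool goes at most 41.7 mm and 7.16 degrees, less where a joint would pass 70% of its speed; a pose out of reach is approached as far as the arm can. A call with a gripper value outside its range is refused whole. The fingers move at their own pace and stop on an object; the grip force is fixed at half the most. Time passes only in rows, so rows that repeat a pose let the fingers close. It gives the time, the measured TCP pose, the force and the opening at its end, in the units of the state.
- bot.get_obs(): the state, without advancing time (a new reading comes with each control period).
- bot.camera(name): name is "scene" or "top" or "wrist"; returns the picture (480x640x3 uint8, blue, green, red); there is no depth.
- bot.camera_model(name): a dict with "K" (3x3 intrinsics, pixels), "T" (4x4, takes a point from camera to world coordinates). Camera axes: x right, y down, z forward; pixel columns grow to the right and rows downward; lengths in m; the calibration is good to about 2 mm. A picture is of the moment at which its call begins: read the wrist's pose just before it. camera_model takes no time and is no camera call; for the wrist camera it gives the pose at the moment of the call.
- bot.job_done(): hands the job in, once; it reports no verdict.
The state is a dict: "clock": time; "joint_pos": joint angles; "joint_vel": joint speeds; "tau": joint torques, N m; "eef_pos": TCP position; "tool_rot": TCP orientation; "ft_force": force on the tool from outside, world axes, zero at the start; "ft_torque": the same for the moment, N m; "grip_width": finger opening in m.
Only numpy, scipy, OpenCV 4.12 (cv2) and the standard library are available. Lean on these libraries where they do the work, as an engineer would, in place of code of your own. Each camera call takes 0.05 s, during which the arm holds its last target. There are 200 camera calls.

## Task

Weigh the small bottle of dark red medium: pick it up by its hanger, hang it on the sprung hook of the balance with the top bar of the hanger in the hook, and let go once the hook has taken the weight. Let it down gently, so that the hook does not bang down to its stop, and wait until the bottle hangs still, clear of the balance's foot. Leave the amber and the straw-coloured bottles standing where they are.

Things in the scene. Friction and masses are not known exactly. Their poses are not given: they have to be found in the camera images.
- red_bottle: Sizes in mm. Dark red medium in a 100 ml bottle (dia. 56, blue cap's top at z 100) in a rigid steel hanger, 0.17-0.28 kg. Origin: centre of underside, z up. Straps at y +-30.5 carry a flat bar (10 in x, 64 in y, z 150-155): window 58 wide, 50 high, open along x. On the bar a blue grip block, 14 in x, 28 in y, z 155-195: grip it by the 28 (fingers along y clear the hook).
- amber_bottle: Bystander, leave it alone: the same bottle and hanger as the red one, 195 mm tall, 64 wide, but filled with amber-brown medium. Origin: centre of its underside, z up.
- straw_bottle: Bystander, leave it alone: the same bottle and hanger as the red one, 195 mm tall, 64 wide, but filled with pale straw-yellow medium. Origin: centre of its underside, z up.
- hook_seat (a point): Middle of the top of the balance's hook bottom, 235 mm above bench when empty. x: from free tip to post, y across, z up. Yellow flat steel 22 wide, 5 thick, bottom 26 long; both ends rise to 18 at x +-22, then an arm to a slide (x 117) on a post (330 tall). Open above and at -x; foot 12 high. Spring 72 N/m: a bottle pulls it straight down 23-38, bobbing about 1 s; stop at 60; it can rock 5 deg.
Mind the look-alikes: they are no part of the job. What is shaped like the red_bottle but purple is not meant.

How it is judged:
At the end, for the whole second after the job is handed in: Red bottle hanging still (under 30 mm/s, 0.3 rad/s) in the hook: underside 140-160 mm below the seat, within 25 mm of under it and over 30 mm above the bench, upright within 0.2 rad, hook down over 15 mm. Amber and straw bottles within 20 mm of where they stood (horizontal distance between red_bottle and hook_seat below 0.025 m and z of red_bottle in the frame of hook_seat between -0.16 and -0.14 m and distance of hook_seat from where it was at the start of the episode above 0.015 m and height (world z) of red_bottle above 0.03 m and angle between red_bottle's own z axis and vertical below 0.2 rad and linear speed of red_bottle below 0.03 m/s and angular speed of red_bottle below 0.3 rad/s and distance of each of amber_bottle, straw_bottle from where it was at the start of the episode below 0.02 m); the robot touches nothing.
It fails at once if the hook was driven down to its stop (more than 57 mm) (distance of hook_seat from where it was at the start of the episode above 0.057 m).
It fails at once if the amber or the straw bottle was moved more than 20 mm or tipped more than 0.25 rad (distance of any of amber_bottle, straw_bottle from where it was at the start of the episode above 0.02 m or angle between any of amber_bottle, straw_bottle's own z axis and vertical above 0.25 rad).
It also fails if it takes over 51 s, if anything falls off the work surface, if the arm or the gripper's body presses on something with over 40 N, if the wrist force passes 120 N, or if a joint passes its speed limit or range.

## Working session

There is one attempt and no reset: what is moved stays moved. The work goes in short steps, Python scripts to look and compute and a shell command to move; the robot and the scene stay as the last step left them, time stands still between calls to the robot, and variables do not carry over. Pictures are saved under pics/ and viewed, about 8 in all and at most 12, crops included, and the job is handed in when it is done.

```bash
ls; mkdir -p pics; cat > h.py <<'E'
import numpy as np, cv2
from workcell import bot
def ray(cam,u,v):
    m=bot.camera_model(cam) if isinstance(cam,str) else cam
    T=np.array(m["T"]);d=T[:3,:3]@np.linalg.inv(np.array(m["K"]))@[u,v,1.]
    return T[:3,3],d/np.linalg.norm(d)
def onz(cam,u,v,z):
    o,d=ray(cam,u,v);return o+d*(z-o[2])/d[2]
def tri(r1,r2):
    (o1,d1),(o2,d2)=r1,r2
    s=np.linalg.lstsq(np.c_[d1,-d2],o2-o1,rcond=None)[0]
    p,q=o1+d1*s[0],o2+d2*s[1];return (p+q)/2,np.linalg.norm(p-q)
def proj(cam,P):
    m=bot.camera_model(cam);T=np.array(m["T"]);p=np.array(m["K"])@(T[:3,:3].T@(np.array(P)-T[:3,3]));return p[:2]/p[2]
E
python3 - <<'E'
from h import *
for n in("scene","top"):
    cv2.imwrite(f"pics/{n}0.png",bot.camera(n)); m=bot.camera_model(n);print(n,np.round(m["T"],3).tolist(),np.round(m["K"],1).tolist())
print(bot.get_obs(),bot.tip_extent)
E
```

```text
pics
scene [[-0.641, 0.616, -0.458, 0.899], [0.767, 0.5, -0.402, 0.311], [-0.019, -0.609, -0.793, 0.794], [0.0, 0.0, 0.0, 1.0]] [[487.5, 0.0, 313.3], [0.0, 487.5, 241.2], [0.0, 0.0, 1.0]]
top [[0.024, -0.986, 0.166, 0.372], [-1.0, -0.022, 0.017, -0.017], [-0.013, -0.167, -0.986, 1.21], [0.0, 0.0, 0.0, 1.0]] [[615.5, 0.0, 311.1], [0.0, 615.5, 240.1], [0.0, 0.0, 1.0]]
{'clock': 0.1, 'joint_pos': array([ 1.11199555e+00,  2.41347148e-01,  3.87481056e-03,  1.33520610e+00,
       -9.61807046e-06,  1.57079435e+00]), 'joint_vel': array([ 0.00036791,  0.00033565,  0.00441983,  0.00174277,  0.00131953,
       -0.00058011]), 'tau': array([ 1.39058243e-04, -3.73139048e+01,  2.53010094e+01,  1.08698301e-02,
       -1.71344901e-06,  7.88083497e-06]), 'eef_pos': array([0.22119758, 0.44780178, 0.23850327]), 'tool_rot': array([ 2.27392593e-01,  9.73802712e-01, -9.17496874e-04, -2.09308136e-04]), 'ft_force': array([ 0.08574378, -0.36627269, -0.17841963]), 'ft_torque': array([ 0.04483043, -0.07461523, -0.00098355]), 'grip_width': 0.08573731106466258} 0.008
```

View pics/scene0.png

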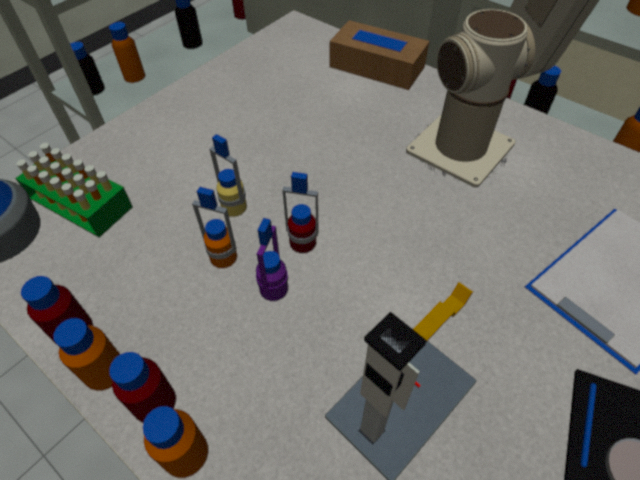

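View pics/top0.png

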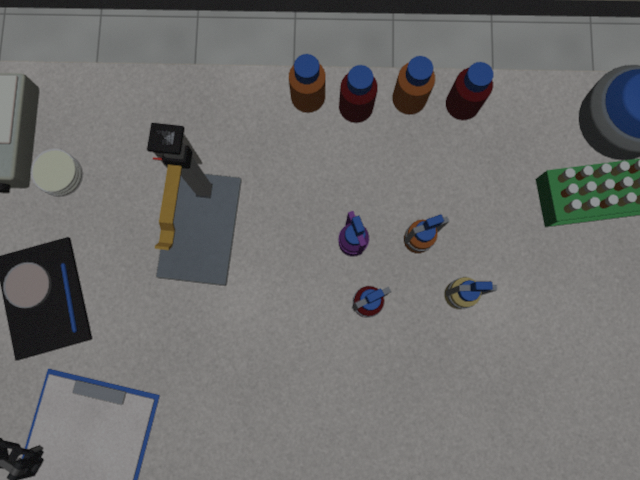

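The scene view has the red bottle at (302,230) with its blue block at (299,183), and the yellow hook tip near (460,292). In the top view the red bottle's block is near (375,297) and the hook tip near (165,240). Straw is behind the red bottle, purple and amber are to the side.

```bash
cat > m.py <<'E'
from h import *
def blobs(n,lo,hi,amin):
    im=cv2.imread(f"pics/{n}0.png");h=cv2.cvtColor(im,cv2.COLOR_BGR2HSV)
    k,l,s,c=cv2.connectedComponentsWithStats(cv2.inRange(h,lo,hi))
    return [(c[i],s[i],np.argwhere(l==i)[:,::-1]) for i in range(1,k) if s[i,4]>=amin]
for n in("scene","top"):
    for c,s,p in blobs(n,(100,150,60),(125,255,255),25):
        if 150<c[0]<500 and 120<c[1]<320: print(n,"blue",c.round(1),s,[np.round(v,1) for v in cv2.minAreaRect(p.astype(np.float32))])
    for c,s,p in blobs(n,(18,150,80),(32,255,255),60):
        print(n,"yel",c.round(1),s,[np.round(v,1) for v in cv2.boxPoints(cv2.minAreaRect(p.astype(np.float32)))])
for n,(x,y,w,hh) in {"scene":(380,260,120,100),"top":(130,110,120,150)}.items():
    pass
a=cv2.imread("pics/scene0.png")[270:350,400:490];b=cv2.imread("pics/top0.png")[150:260,140:230];c=cv2.imread("pics/top0.png")[275:320,340:400]
R=lambda i,f:cv2.resize(i,None,fx=f,fy=f,interpolation=cv2.INTER_CUBIC)
a,b,c=R(a,4),R(b,4),R(c,4);H=440
o=[cv2.copyMakeBorder(i,0,600-i.shape[0],0,0,cv2.BORDER_CONSTANT) for i in(a,b)]
o=np.hstack(o);o[330:330+c.shape[0],:c.shape[1]]=c
cv2.imwrite("pics/crop1.png",o)
E
python3 m.py
```

```text
scene blue [218.4 140.9] [213 135  13  17 104] [array([217. , 142.6]), array([12.4, 13.7]), np.float64(29.1)]
scene blue [226.2 176.3] [218 169  17  17 199] [array([226.6, 176.3]), array([13.7, 16.5]), np.float64(68.2)]
scene blue [298.4 179. ] [292 173  15  19 152] [array([299., 182.]), array([18., 14.]), np.float64(90.0)]
scene blue [204.9 193.5] [197 188  16  17 138] [array([204.4, 193.9]), array([15.5, 13.9]), np.float64(33.7)]
scene blue [300.4 212.6] [292 205  18  17 243] [array([300.5, 213. ]), array([16., 17.]), np.float64(90.0)]
scene blue [263.5 226.3] [258 219  12  19 122] [array([262.9, 227.7]), array([ 7.6, 19.2]), np.float64(26.6)]
scene blue [214.6 227.6] [205 220  20  19 256] [array([214.6, 227.1]), array([15.8, 18.6]), np.float64(56.3)]
scene blue [270.3 260.1] [262 251  18  23 268] [array([271.1, 261.9]), array([21.6, 16.4]), np.float64(81.9)]
scene yel [442.8 311.5] [ 413  283   59   57 1141] [array([412.5, 328.5], dtype=float32), array([460.5, 280.5], dtype=float32), array([474., 294.], dtype=float32), array([426., 342.], dtype=float32)]
top blue [434.5 220.6] [42
[... 331 characters left out ...]
19  14 162] [array([426.7, 234.6]), array([10.2, 19.3]), np.float64(68.2)]
top blue [468.3 282.1] [463 281  11   3  27] [array([468., 282.]), array([10.,  2.]), np.float64(-0.0)]
top blue [483.  285.5] [475 282  17   8 130] [array([483. , 285.5]), array([ 7., 16.]), np.float64(90.0)]
top blue [372.1 298.3] [360 289  24  21 298] [array([372.3, 298.5]), array([19.5, 22.7]), np.float64(69.4)]
top blue [469.6 294.7] [460 291  20  10 145] [array([469.5, 295.5]), array([ 9., 19.]), np.float64(90.0)]
top yel [168.7 206.4] [ 156  165   25   84 1060] [array([155.7, 247.3], dtype=float32), array([167.2, 163.9], dtype=float32), array([182.4, 166. ], dtype=float32), array([170.9, 249.4], dtype=float32)]
```

View pics/crop1.png

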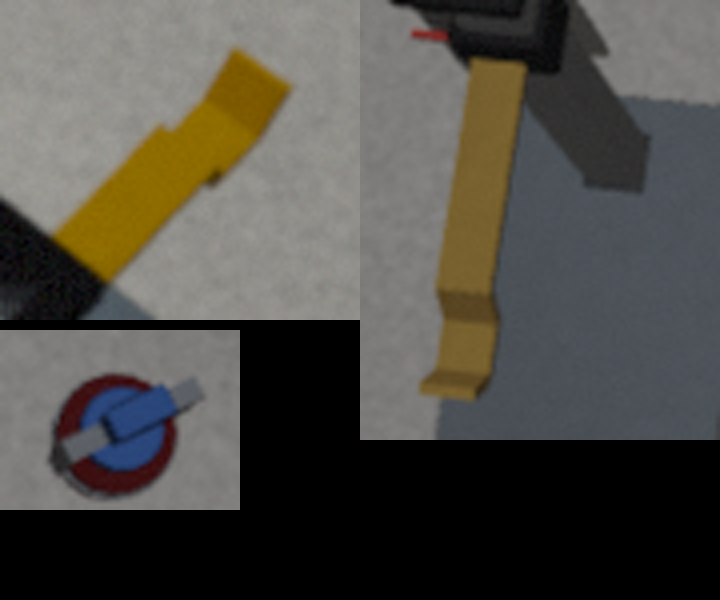

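```bash
python3 - <<'E'
from h import *
t=lambda u,v,z:onz("top",u,v,z)
T=lambda x,y:(140+(x-360)/4,150+y/4)
tip=t(*T(448,394),.253);arm=t(*T(467,292),.253);sl=t(*T(497,62),.253)
print("tip",tip,"arm",arm,np.linalg.norm(tip-arm),"slide",sl,np.linalg.norm(sl-tip))
d=sl-tip;print("hook yaw",np.degrees(np.arctan2(d[1],d[0])), "seat",(tip+arm)/2, "width",np.linalg.norm(t(*T(440,290),.253)-t(*T(497,296),.253)))
# check bottom centre
b=np.mean([T(443,314),T(497,320),T(437,372),T(490,377)],0);print("bottom",t(*b,.235))
S=lambda x,y:(400+x/4,270+y/4)
print("scene tip z.253",onz("scene",*S(263,68),.253))
p,e=tri(ray("scene",*S(263,68)),ray("top",*T(448,394)));print("tri tip",p,e)
C=lambda x,y:(340+x/4,275+(y-330)/4)
blk=t(*C(141,412),.195);a=t(*C(62,447),.155);b2=t(*C(200,387),.155)
print("block top",blk,"bar mid",(a+b2)/2,"len",np.linalg.norm(a-b2),"bar yaw",np.degrees(np.arctan2(*(b2-a)[[1,0]])))
print("block tri",tri(ray("scene",299,182),ray("top",*C(141,412))))
for n,c in dict(amber=(434.4,220.6),purple=(357.6,224.3),straw=(483,285.5)).items(): print(n,t(*c,.195))
print("shadowcap red",t(372,300,.1))
o=bot.get_obs();
from scipy.spatial.transform import Rotation as R
M=R.from_quat(o["tool_rot"]).as_matrix();print("tool y",M[:,1],"yaw",np.degrees(np.arctan2(M[1,1],M[0,1])))
E
```

```text
tip [0.51521869 0.23470743 0.253     ] arm [0.55636145 0.22979467 0.253     ] 0.04143504062245371 slide [0.65116408 0.22366307 0.253     ] 0.13639328517419752
hook yaw -4.644573808682706 seat [0.53579007 0.23225105 0.253     ] width 0.022957339460696353
bottom [0.5377516  0.23312923 0.235     ]
scene tip z.253 [0.51926891 0.23826619 0.253     ]
tri tip [0.5157608  0.23687057 0.24742573] 0.0014884674445271803
block top [ 0.45357238 -0.10713181  0.195     ] bar mid [ 0.45456722 -0.1064834   0.155     ] len 0.06461688461185826 bar yaw -65.30748185638699
block tri (array([ 0.45501342, -0.10865318,  0.17312621]), np.float64(0.001045542019836064))
amber [ 0.58141476 -0.20532201  0.195     ]
purple [ 0.57229015 -0.07671728  0.195     ]
straw [ 0.47415264 -0.28412503  0.195     ]
shadowcap red [ 0.45297255 -0.10980132  0.1       ]
tool y [ 0.44287066  0.89658353 -0.00188211] yaw 63.71276510818435
```

```bash
python3 -m jog '[[[0.007,-0.016,0.02,0,0,4,0],[0.02,-0.048,0.04,0,0,10,0],[0.035,-0.083,0.05,0,0,16,0],[0.05,-0.118,0.06,0,0,22,0],[0.065,-0.153,0.06,0,0,28,0],[0.08,-0.188,0.06,0,0,34,0],[0.095,-0.223,0.06,0,0,40,0],[0.11,-0.258,0.06,0,0,46,0],[0.125,-0.293,0.06,0,0,51,0],[0.14,-0.328,0.06,0,0,51,0]]]'; python3 -c "
from h import *
print(bot.get_obs()['joint_pos'])"
```

```text
clock: 0.93
eef_pos: [0.3578, 0.1276, 0.2991]
tool_rot: [-0.216, 0.976, 0.0, -0.0]
ft_force: [1.2, 0.0, -0.2]
grip_width: 0.0852
[ 3.42144643e-01 -1.97562413e-02 -1.37100625e-01  1.45351584e+00
  4.67958188e-04 -9.41069830e-02]
```

```bash
python3 -m jog '[[[0.015,-0.035,0,0,0,0,0],[0.029,-0.07,0,0,0,0,0],[0.043,-0.105,0,0,0,0,0],[0.057,-0.14,0,0,0,0,0],[0.071,-0.175,0,0,0,0,0],[0.083,-0.205,0,0,0,0,0],[0.091,-0.225,0,0,0,0,0],[0.096,-0.235,0,0,0,0,0],[0.096,-0.235,0,0,0,0,0]]]'; python3 - <<'E'
from h import *
import pickle
m=bot.camera_model("wrist");pickle.dump(m,open("w1.pkl","wb"));cv2.imwrite("pics/w1.png",bot.camera("wrist"))
print(proj("wrist",[.454,-.107,.195]))
E
```

```text
clock: 1.68
eef_pos: [0.4543, -0.1078, 0.2985]
tool_rot: [-0.212, 0.977, 0.0, -0.001]
ft_force: [0.1, -0.2, -0.3]
grip_width: 0.0852
[314.85869451 242.00769971]
```

View pics/w1.png

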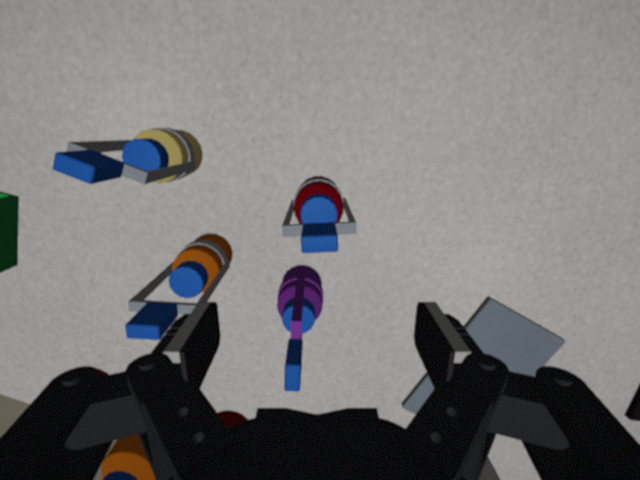

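The red block spans columns 302–337 and rows 224–251, with its bar ends at (283,230) and (355,228), so it is parallel to the jaws.

```bash
python3 - <<'E'
from h import *
import pickle
m=pickle.load(open("w1.pkl","rb"))
im=cv2.imread("pics/w1.png");print(im[222:256:1,320].tolist())
for c in [(301.5,251),(337.5,250),(319.5,251)]: print(c,onz(m,*c,.195))
a=onz(m,283,230,.155);b=onz(m,355.5,227.5,.155);print(a,b,np.linalg.norm(a-b),np.degrees(np.arctan2(*(b-a)[[1,0]])))
for c in [(-1,-1),(1,-1),(1,1),(-1,1)]:
    y=np.radians(114.7);Y=np.array([np.cos(y),np.sin(y)]);X=np.array([Y[1],-Y[0]])
    print(c,proj("wrist",np.r_[np.array([.454,-.107])+X*c[0]*.007+Y*c[1]*.014,.195]))
E
```

```text
[[129, 69, 27], [89, 45, 14], [58, 26, 9], [52, 18, 4], [55, 24, 4], [54, 24, 2], [56, 29, 11], [56, 27, 8], [55, 25, 5], [56, 29, 9], [53, 20, 0], [58, 28, 12], [71, 36, 19], [102, 51, 21], [128, 66, 28], [145, 78, 34], [152, 84, 35], [156, 87, 40], [156, 88, 40], [155, 86, 38], [157, 87, 39], [154, 84, 35], [154, 85, 38], [152, 83, 33], [154, 84, 36], [155, 86, 38], [152, 82, 34], [154, 83, 34], [151, 80, 35], [144, 91, 71], [144, 125, 123], [149, 150, 152], [155, 157, 160], [154, 156, 159]]
(301.5, 251) [ 0.46519072 -0.11462454  0.195     ]
(337.5, 250) [ 0.45323564 -0.09039073  0.195     ]
(319.5, 251) [ 0.45957221 -0.10233642  0.195     ]
[ 0.46796081 -0.13257547  0.155     ] [ 0.44005327 -0.07691633  0.155     ] 0.06226372624968115 116.62922593563887
(-1, -1) [295.8824239  233.01031277]
(1, -1) [296.23497554 250.88955107]
(1, 1) [333.51163085 250.85178131]
(-1, 1) [333.79547889 232.9765441 ]
```

```bash
python3 -m jog '[[[-0.001,0.0045,-0.015,0,0,1.5,0],[-0.001,0.0045,-0.035,0,0,1.5,0],[-0.001,0.0045,-0.06,0,0,1.5,0],[-0.001,0.0045,-0.085,0,0,1.5,0],[-0.001,0.0045,-0.105,0,0,1.5,0],[-0.001,0.0045,-0.117,0,0,1.5,0],[-0.001,0.0045,-0.1245,0,0,1.5,0],[-0.001,0.0045,-0.1245,0,0,1.5,60],[-0.001,0.0045,-0.1245,0,0,1.5,110],[-0.001,0.0045,-0.1245,0,0,1.5,140]]]';python3 -m jog '[[[0,0,0,0,0,0,160],[0,0,0,0,0,0,180],[0,0,0,0,0,0,200],[0,0,0,0,0,0,220],[0,0,0,0,0,0,255],[0,0,0,0,0,0,255]]]'
```

```text
clock: 2.57
eef_pos: [0.4536, -0.1013, 0.176]
tool_rot: [-0.227, 0.974, -0.0, 0.001]
ft_force: [-0.0, -0.0, 0.1]
grip_width: 0.0516
clock: 3.07
eef_pos: [0.454, -0.1022, 0.176]
tool_rot: [-0.227, 0.974, -0.001, 0.001]
ft_force: [0.2, -1.3, 5.4]
grip_width: 0.0267
```

```bash
python3 -m jog '[[[0,0,0.004,0,0,0,255],[0,0,0.014,0,0,0,255],[0,0,0.03,0,0,0,255],[0,0,0.05,0,0,0,255],[0,0,0.07,0,0,0,255],[0,0,0.09,0,0,0,255],[0,0,0.105,0,0,0,255],[0,0,0.113,0,0,0,255],[0,0,0.117,0,0,0,255],[0,0,0.117,0,0,0,255]]]'; python3 -m jog '[[[-0.001,0.01,0,0,0,-1,255],[-0.004,0.03,0,0,0,-4,255],[-0.007,0.06,0,0,0,-8,255],[-0.01,0.09,0,0,0,-12,255],[-0.013,0.12,0,0,0,-16,255],[-0.016,0.15,0,0,0,-20,255],[-0.02,0.18,0,0,0,-24,255],[-0.022,0.205,0,0,0,-27,255],[-0.025,0.23,0,0,0,-30,255],[-0.027,0.255,0,0,0,-32,255]]]'
```

```text
clock: 3.9
eef_pos: [0.4528, -0.1017, 0.2918]
tool_rot: [-0.227, 0.974, 0.0, -0.0]
ft_force: [-1.5, -0.4, -2.6]
grip_width: 0.0268
clock: 4.73
eef_pos: [0.4245, 0.1543, 0.2902]
tool_rot: [0.051, 0.999, -0.001, -0.002]
ft_force: [-0.1, 0.3, -3.0]
grip_width: 0.0269
```

```bash
python3 -m jog '[[[-0.002,0.025,0,0,0,0,255],[-0.004,0.045,0,0,0,0,255],[-0.006,0.062,0,0,0,0,255],[-0.008,0.075,0,0,0,0,255],[-0.009,0.085,0,0,0,0,255],[-0.009,0.09,0,0,0,0,255],[-0.009,0.0915,0,0,0,0,255],[-0.009,0.0915,0,0,0,0,255]]]'; python3 - <<'E'
from h import *
import pickle
pickle.dump(bot.camera_model("wrist"),open("w2.pkl","wb"));w=bot.camera("wrist");cv2.imwrite("pics/w2.png",w)
s=bot.camera("scene");t=bot.camera("top");cv2.imwrite("pics/scene2.png",s);cv2.imwrite("pics/top2.png",t)
R=lambda i:cv2.resize(i,(400,300),interpolation=cv2.INTER_CUBIC)
cv2.imwrite("pics/c2.png",np.vstack([np.hstack([R(w),R(s[220:370,330:530])]),np.hstack([R(t[150:300,110:310]),R(s[100:400,150:550])])]))
E
```

```text
clock: 5.4
eef_pos: [0.4168, 0.2445, 0.2912]
tool_rot: [0.05, 0.999, -0.0, -0.0]
ft_force: [-0.1, 0.4, -1.6]
grip_width: 0.0269
```

View pics/c2.png

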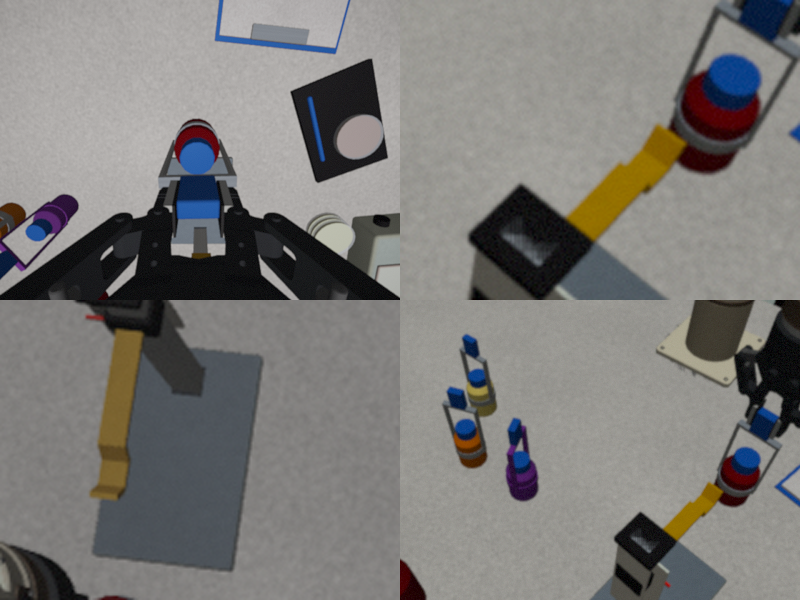

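Held upright and parallel to the hook; hook tip at about top pixel (163,247), unchanged. I'm sliding it in along the hook axis.

```bash
python3 -m jog '[[[0.004,-0.0004,0.001,0,0,0,255],[0.012,-0.0012,0.001,0,0,0,255],[0.025,-0.0025,0.001,0,0,0,255],[0.04,-0.004,0.001,0,0,0,255],[0.056,-0.0055,0.001,0,0,0,255],[0.072,-0.007,0.001,0,0,0,255],[0.088,-0.0085,0.001,0,0,0,255],[0.103,-0.01,0.001,0,0,0,255],[0.114,-0.011,0.001,0,0,0,255],[0.12,-0.0115,0.001,0,0,0,255]]]'; python3 -m jog '[[[0,0,0,0,0,0,255],[0,0,0,0,0,0,255]]]'; python3 - <<'E'
from h import *
w=bot.camera("wrist");cv2.imwrite("pics/w3.png",w)
s=bot.camera("scene");t=bot.camera("top");cv2.imwrite("pics/scene3.png",s);cv2.imwrite("pics/top3.png",t)
R=lambda i:cv2.resize(i,(400,300),interpolation=cv2.INTER_CUBIC)
cv2.imwrite("pics/c3.png",np.vstack([np.hstack([R(w),R(s[220:370,360:560])]),np.hstack([R(t[150:300,110:310]),R(w[180:480,120:520])])]))
E
```

```text
clock: 6.38
eef_pos: [0.539, 0.2324, 0.2922]
tool_rot: [0.051, 0.999, -0.0, 0.0]
ft_force: [-0.5, 0.7, -2.3]
grip_width: 0.027
clock: 6.55
eef_pos: [0.537, 0.2329, 0.2925]
tool_rot: [0.051, 0.999, -0.0, -0.0]
ft_force: [-0.6, 0.5, -2.0]
grip_width: 0.0267
```

View pics/c3.png

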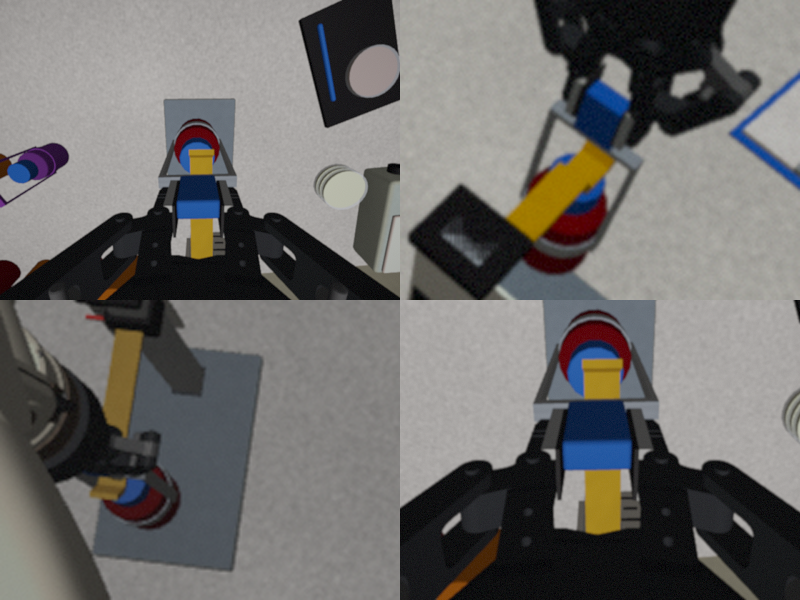

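The hook runs through the window: its tip is at wrist pixel (322,241) in front of the bar, which is centred near column 316.

```bash
python3 - <<'E'
from h import *
y=np.radians(-6);X=np.array([np.cos(y),np.sin(y)]);Y=np.array([-X[1],X[0]])
o=bot.get_obs();t=o["eef_pos"]
def rel(u,v,z): p=onz("wrist",u,v,z);d=(p-t)[:2];return round(d@X*1e3,1),round(d@Y*1e3,1)
print("tip edge row240",rel(322,240.5,.253),rel(303,241,.253),rel(342,241,.253))
print("bar ends",rel(256,288,.2665),rel(377,288,.2665)," bar near edge",rel(316,282,.2665), "arm",rel(303,395,.253),rel(341,395,.253))
E
```

```text
tip edge row240 (np.float64(-21.8), np.float64(3.4)) (np.float64(-21.4), np.float64(-6.9)) (np.float64(-21.5), np.float64(14.3))
bar ends (np.float64(0.4), np.float64(-31.4)) (np.float64(0.1), np.float64(32.4))  bar near edge (np.float64(-3.2), np.float64(0.2)) arm (np.float64(81.9), np.float64(-7.7)) (np.float64(81.8), np.float64(16.6))
```

```bash
python3 -m jog '[[[0,0.001,-0.001,0,0,0,255],[0,0.002,-0.004,0,0,0,255],[0,0.003,-0.008,0,0,0,255],[0,0.003,-0.013,0,0,0,255],[0,0.003,-0.018,0,0,0,255],[0,0.003,-0.022,0,0,0,255],[0,0.003,-0.025,0,0,0,255],[0,0.003,-0.027,0,0,0,255],[0,0.003,-0.027,0,0,0,255],[0,0.003,-0.027,0,0,0,255]]]'; python3 -m jog '[[[0,0,-0.001,0,0,0,255],[0,0,-0.0025,0,0,0,255],[0,0,-0.004,0,0,0,255],[0,0,-0.006,0,0,0,255],[0,0,-0.008,0,0,0,255],[0,0,-0.01,0,0,0,255],[0,0,-0.012,0,0,0,255],[0,0,-0.013,0,0,0,255],[0,0,-0.014,0,0,0,255],[0,0,-0.014,0,0,0,255]]]';  python3 -m jog '[[[0,0,-0.001,0,0,0,255],[0,0,-0.0025,0,0,0,255],[0,0,-0.004,0,0,0,255],[0,0,-0.0055,0,0,0,255],[0,0,-0.007,0,0,0,255],[0,0,-0.008,0,0,0,255],[0,0,-0.009,0,0,0,255],[0,0,-0.01,0,0,0,255],[0,0,-0.01,0,0,0,255],[0,0,-0.01,0,0,0,255]]]'
```

```text
clock: 7.53
eef_pos: [0.5369, 0.2362, 0.2657]
tool_rot: [0.051, 0.999, -0.0, -0.0]
ft_force: [-0.2, -0.1, -1.5]
grip_width: 0.0267
clock: 8.37
eef_pos: [0.5369, 0.2363, 0.2516]
tool_rot: [0.05, 0.999, -0.0, -0.0]
ft_force: [0.4, -0.8, -0.8]
grip_width: 0.027
clock: 9.2
eef_pos: [0.5369, 0.2363, 0.2418]
tool_rot: [0.051, 0.999, -0.0, -0.0]
ft_force: [-0.4, 0.2, 1.1]
grip_width: 0.0266
```

```bash
for i in 1 2 3 4 5 6; do python3 -m jog '[[[0,0,0,0,0,0,255]]]' | grep ft; done
```

```text
ft_force: [-0.1, -0.2, -1.6]
ft_force: [-0.1, -0.2, -0.4]
ft_force: [0.0, -0.8, -0.8]
ft_force: [0.3, -0.4, -0.7]
ft_force: [-0.4, -1.0, -0.6]
ft_force: [-0.4, -0.2, -1.0]
```

```bash
python3 -m jog '[[[0,0,-0.001,0,0,0,255],[0,0,-0.0025,0,0,0,255],[0,0,-0.004,0,0,0,255],[0,0,-0.0055,0,0,0,255],[0,0,-0.007,0,0,0,255],[0,0,-0.008,0,0,0,255],[0,0,-0.008,0,0,0,255],[0,0,-0.008,0,0,0,255]]]'; for i in 1 2 3 4 5 6 7 8; do python3 -m jog '[[[0,0,0,0,0,0,255]]]' | grep ft; done
python3 - <<'E'
from h import *
w=bot.camera("wrist");s=bot.camera("scene");cv2.imwrite("pics/w4.png",w);cv2.imwrite("pics/scene4.png",s)
R=lambda i:cv2.resize(i,(400,300),interpolation=cv2.INTER_CUBIC)
cv2.imwrite("pics/c4.png",np.hstack([R(w[180:480,120:520]),R(s[230:380,360:560])]))
E
```

```text
clock: 10.37
eef_pos: [0.5369, 0.2363, 0.2338]
tool_rot: [0.05, 0.999, 0.0, 0.0]
ft_force: [-0.2, -0.2, -0.2]
grip_width: 0.0266
ft_force: [-0.4, -0.9, 0.0]
ft_force: [-0.5, 0.2, -0.5]
ft_force: [0.1, -0.2, 0.4]
ft_force: [-0.3, -0.4, 0.1]
ft_force: [1.3, -0.8, -0.7]
ft_force: [0.8, -0.2, -0.4]
ft_force: [0.0, -0.4, 0.3]
ft_force: [-0.9, -0.9, 0.5]
```

View pics/c4.png

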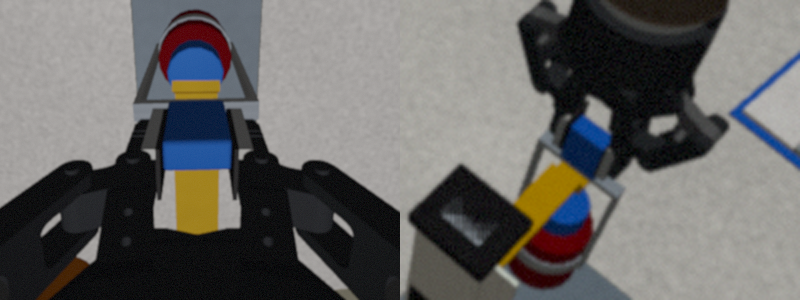

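The bar sits behind the tip lip, the hook is visibly lowered, and the wrist load is about zero. I'm letting go.

```bash
python3 -m jog '[[[0,0,0,0,0,0,170],[0,0,0,0,0,0,160],[0,0,0,0,0,0,140],[0,0,0,0,0,0,120],[0,0,0,0,0,0,90],[0,0,0,0,0,0,60],[0,0,0,0,0,0,40],[0,0,0,0,0,0,40],[0,0,0,0,0,0,40],[0,0,0,0,0,0,40]]]'; python3 - <<'E'
from h import *
w=bot.camera("wrist");s=bot.camera("scene");cv2.imwrite("pics/w5.png",w);cv2.imwrite("pics/scene5.png",s)
R=lambda i:cv2.resize(i,(400,300),interpolation=cv2.INTER_CUBIC)
cv2.imwrite("pics/c5.png",np.hstack([R(w[180:480,120:520]),R(s[230:380,360:560])]))
E
```

```text
clock: 11.97
eef_pos: [0.5369, 0.2363, 0.2338]
tool_rot: [0.05, 0.999, 0.0, -0.0]
ft_force: [0.0, -0.2, 0.3]
grip_width: 0.0721
```

View pics/c5.png

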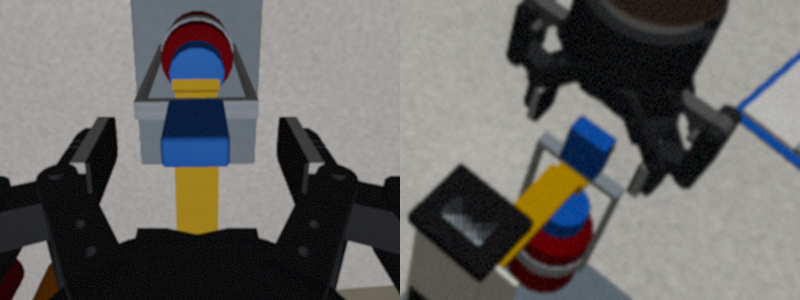

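Released with hardly any shift, and the fingers are clear of the block. I'm raising, backing off, then letting it settle.

```bash
python3 -m jog '[[[0,0,0.005,0,0,0,40],[0,0,0.015,0,0,0,40],[0,0,0.03,0,0,0,40],[0,0,0.045,0,0,0,40],[0,0,0.06,0,0,0,40],[0,0,0.075,0,0,0,40],[0,0,0.09,0,0,0,40],[0,0,0.1,0,0,0,40],[0,0,0.105,0,0,0,40],[0,0,0.105,0,0,0,40]]]'; python3 -m jog '[[[-0.01,-0.005,0,0,0,0,40],[-0.03,-0.02,0,0,0,0,40],[-0.06,-0.04,0,0,0,0,40],[-0.09,-0.07,0,0,0,0,40],[-0.12,-0.1,0,0,0,0,40],[-0.15,-0.13,0,0,0,0,40],[-0.17,-0.16,0,0,0,0,40],[-0.18,-0.18,0,0,0,0,40],[-0.185,-0.185,0,0,0,0,40],[-0.185,-0.185,0,0,0,0,40]]]'
for i in 1 2 3 4; do python3 -m jog '[[[0,0,0,0,0,0,40],[0,0,0,0,0,0,40],[0,0,0,0,0,0,40],[0,0,0,0,0,0,40],[0,0,0,0,0,0,40],[0,0,0,0,0,0,40],[0,0,0,0,0,0,40],[0,0,0,0,0,0,40],[0,0,0,0,0,0,40],[0,0,0,0,0,0,40]]]' >/dev/null; python3 -c "
from h import *
for n in('scene','top'): cv2.imwrite(f'pics/{n}e$i.png',bot.camera(n))"; done
python3 - <<'E'
from h import *
for n in("scene","top"):
  I=[cv2.imread(f"pics/{n}e{i}.png") for i in(1,2,3,4)]
  print(n,[int((cv2.absdiff(I[i],I[3]).max(2)>40).sum()) for i in range(3)])
s,t=cv2.imread("pics/scenee4.png"),cv2.imread("pics/tope4.png");s0,t0=cv2.imread("pics/scene0.png"),cv2.imread("pics/top0.png")
print("bystander change",int((cv2.absdiff(t0,t)[200:320,405:500].max(2)>40).sum()))
R=lambda i:cv2.resize(i,(400,300),interpolation=cv2.INTER_CUBIC)
cv2.imwrite("pics/c6.png",np.vstack([np.hstack([R(s),R(s[230:380,360:560])]),np.hstack([R(t),R(t[120:270,100:300])])]))
print(bot.get_obs()["clock"])
E
```

```text
clock: 12.9
eef_pos: [0.5375, 0.2365, 0.3411]
tool_rot: [0.05, 0.999, 0.001, 0.002]
ft_force: [0.5, -0.2, 0.7]
grip_width: 0.0719
clock: 13.73
eef_pos: [0.3509, 0.0504, 0.339]
tool_rot: [0.052, 0.999, 0.0, 0.0]
ft_force: [-0.3, 0.4, 0.5]
grip_width: 0.072
scene [0, 0, 0]
top [0, 0, 0]
bystander change 0
17.4667
```

View pics/c6.png

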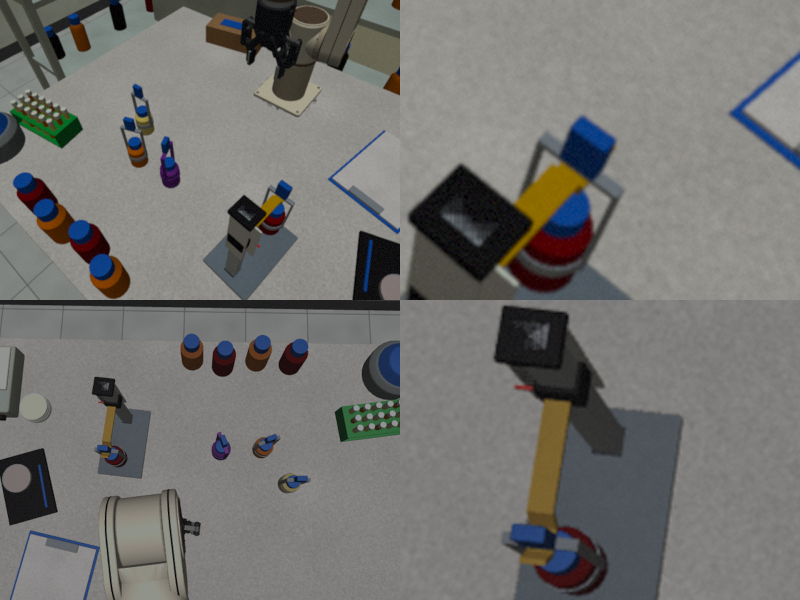

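```bash
python3 - <<'E'
from h import *
P=[.537,.236,.0]
p,e=tri(ray("scene",453,304),ray("top",164,237.5));print(p,e,"-> underside about",p[2]-.175)
d=abs(p[0]-.537)<.02 and abs(p[1]-.236)<.02 and .2<p[2]<.27
print(d)
if d: print(bot.job_done(), bot.get_obs()["clock"])
E
```

```text
[0.53716132 0.23683206 0.23142066] 0.003162852329348979 -> underside about 0.05642065843643568
True
the job is handed in; nothing more can be done
the job is handed in; nothing more can be done
```

The red bottle is hanging from the balance's hook and the job is handed in. The robot clock read about 17.5 s of the 51 s allowed.

I gripped it by the 28 mm side of the block and slid the hanger window over the hook. I then lowered it slowly until the wrist load read about zero, and let go with almost no bob.

**Last checks before handing in:**
- **Still:** top and scene pictures taken over about 3 s showed no visible change.
- **Position:** measured from two views, the bottle is at about x 0.537, y 0.237 m. That is about 4 mm from my first hook-seat estimate. The wrist camera had put the hook about 3.5 mm to the side of that estimate, so I shifted 3 mm to it, and the two calibrations disagree by that much.
- **Height:** the underside is about 56 mm above the bench. That puts the hook about 28 mm down, well short of its stop.
- **Other bottles:** the amber and straw bottles show no change in the top view.
- **Robot:** it stands well clear, touching nothing.

No check failed. The force readings were noisy by about 0.5 N, so I took "hook has the weight" from averages and the pictures. I estimated the hook's drop from heights rather than measuring the hook itself.

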